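Clear the filings tray and hang it on the latch peg

TASK

Take the wooden ring former out of the filings tray and stand it upright, wholly on the round green pad. Then hang the empty tray by its eye on the peg of the stand, far enough on that the red flap is lifted by the eye plate and falls shut again in front of it, and let go. Leave everything else on the bench where it is.

Things in the scene. Friction and masses are not known exactly. Their poses are not given: they have to be found in the camera images.
- tray: Loose open aluminium tray, 0.15 kg. Origin: centre of the pan's underside; z up, +x towards its upright blue eye plate, -x towards its handle. Pan 100 mm (x) by 90 mm (y), floor 4 mm thick, walls 25 mm high, 3 mm thick. Eye plate at the rear edge: 5 mm thick (x 50 to 55 mm), 54 mm wide, up to z 118 mm; 13 mm of plate lies above the eye.
- eye (a point): Centre of the eye (the 30 mm hole) in the tray's eye plate: at x 52.5, y 0, z 90 mm in the tray's frame. The hole's axis is the tray's x axis.
- handle (a point): Middle of the tray's handle, at x -79, y 0, z 30 mm in the tray's frame: a straight wooden bar along the tray's x, 58 mm long (x -108 to -50 mm), 20 mm wide (y), 20 mm high (z 20 to 40 mm). Grip it from above across its width, firmly (the tray's weight hangs about 80 mm to one side).
- former: Turned wooden ring former, about 0.1 kg, loose, standing upright on the tray's floor. Origin: centre of its underside; z is its axis. Round foot 54 mm in diameter, 14 mm high, with a brass collar of 36 mm diameter up to 20 mm; above it a plain round stem 28 mm in diameter, up to 110 mm high in all.
- former_grip (a point): Point on the former's axis, 88 mm above its underside, on the stem 28 mm in diameter: a good height to grip from above (any yaw; beware of the eye plate beside it).
- pad: Round green pad fixed flat on the bench, 110 mm in diameter, 4 mm thick, small black dot in the middle. Origin: centre of its underside, on the bench top.
- stand: Dark steel stand, fixed. Origin: centre of its base plate's underside (220 x 120 x 8 mm); z up. Post 24 mm wide, front face at x 100 mm, 268 mm high. From it a peg 10 mm thick points to -x, rising 12 degrees to its free tip. Above, an arm (to x 19, z 250 mm up) with two cheeks (x 22 to 38, y to 19 either side, lowest z 232 mm) holds the flap. Hung tray: rear against the post.
- peg_root (a point): Where the peg's axis meets the post's front face: x 100, y 0, z 175 mm in the stand's frame.
- peg_tip (a point): Free end of the peg's axis: x 20, y 0, z 192 mm in the stand's frame (rounded end, 5 mm beyond). The eye goes on over this tip, moving towards +x of the stand.
- flap (a joint): Red gravity flap, 26 mm wide, 52 mm long, 30 g, hinged above the peg at stand x 30, z 240 mm. rad: 0 = shut, leaning 25 degrees towards the post, edge 2 mm above the peg; grows to 1.05 as the edge swings to the post and up. Never opens outward. A plate pushed along the peg lifts it with under 1 N; it drops behind the plate by itself once that is within 20 mm of the post.
- flap_edge (a point): Middle of the flap's free lower edge; when shut at x 52, y 0, z 193 mm in the stand's frame.
- tin_rust: Bystander: copper-coloured tin 79 mm in diameter, 95 mm high, with tools standing in it up to 190 mm. Origin: centre of underside.
- tin_grey: Bystander: dark grey tin of the same size, also with tools up to 190 mm. Origin: centre of underside.
- jar: Bystander: amber glass jar 66 mm in diameter, 150 mm high. Origin: centre of underside.
- calliper: Bystander: flat steel calliper, 200 mm long (its x), jaws reaching 52 mm to +y, 9 mm high. Origin: middle of its beam, underside.
- hammer: Bystander: small hammer lying flat, about 200 mm long along its x, head at +x. Origin: underside, about its middle.
- offcut_dark: Bystander: dark wooden block 60 x 45 x 35 mm high. Origin: centre of underside.
- offcut_pale: Bystander: pale wooden block 65 x 45 x 30 mm high. Origin: centre of underside.

How it is judged:
By the outcome, as a careful person would: the job done as asked, in the order asked, and still so for the second after the job is handed in, with the robot touching nothing.
It also fails if it takes over 61 s, if anything falls off the work surface, if the arm or the gripper's body presses on something with over 40 N, if the wrist force passes 120 N, or if a joint passes its speed limit or range.

ROBOT

A 6-joint arm with a two-finger parallel gripper is mounted at the origin on the work surface. World frame = base frame: x ahead of the robot, y to its left, z up, the work surface at z = 0. Lengths are in m, angles in rad, forces in N, time in s.
With the tool pointing down it reaches from about 0.35 to 0.775 m from the base axis. Payload 7.3 kg.
Tool frame: the origin (TCP) lies at the very end of the fingers, on their centre line; the grasp point (between the pads) lies 19 mm behind it; z points along the fingers, y is the line along which they close (so a half turn about z gives the same grasp; the last joint's range is limited). The gripper opens to 92 mm and grips with 3 to 60 N. Pads are 19 mm wide; open, the fingers measure 130 mm over their backs; the gripper's body (75 mm by 190 mm) begins 47 mm behind the grasp point.
Start: joints at [-1.459, 0.342, 1.524, -0, 1.275, -0.146], TCP at [0.134, -0.508, 0.227] pointing down, gripper open.
Joint ranges: [-2.53, 2.53], [-0.77, 2.02], [0.04, 2.7], [-1, 4.14], [0.28, 2.66], [-3.11, 3.11]. Speed limits (rad/s): [2.57, 2.57, 3.14, 3.14, 3.14, 3.14].

INTERFACE

Orientations are given as [roll, pitch, yaw] about the fixed x, y, z axes, in that order (R = Rz(yaw) Ry(pitch) Rx(roll)).
In Python, from cell import robot gives the robot as it stands. The module is installed in compiled form; this text tells all that it offers.
- The arm moves only by the tool arm_command, never from a script. Its argument "moves" is a list of rows, each a list of 3 entries, a list of its own where there are three numbers: the shift along the tool's x, y, z in m, then the turn, a rotation vector about the tool's x, y, z in rad, then the finger opening in m, from 0 to 0.0918. In form: [[[dx, dy, dz], [ax, ay, az], claw], ...]. A call has exactly 5 rows; each row is the pose to reach, as a shift and turn from the pose commanded when the call began, along the tool's axes at that moment; what a row does not reach only later rows make up. A row lasts 1/10 s, in which the tool goes at most 50 mm and 8.59 degrees, less where a joint would pass 70% of its speed; a pose out of reach is approached as far as the arm can. A call with a gripper value outside its range is refused whole. The fingers move at their own pace and stop on an object; "squeeze" is the grip in N (left out, the last holds). Time passes only in rows, so rows that repeat a pose let the fingers close, or fill a call up. It gives the time, the measured TCP pose, the force, the opening and the grip force at its end, in the units of the state.
- robot.observe(): the state, without advancing time (a new reading comes with each control period).
- robot.read_camera(name): name is "scene" or "top"; returns the picture (400x640x3 uint8, red, green, blue); there is no depth.
- robot.camera_model(name): a dict with "fx", "fy", "cx", "cy" (pixels), "k1" (the pictures are not rectified: a ray, as slopes to the right and down, at radius r is drawn at 1 + k1 r^2 times it, then the intrinsics apply), "R" (3x3) and "t" (3): a world point X has camera coordinates R X + t. Camera axes: x right, y down, z forward; pixel columns grow to the right and rows downward; lengths in m; the calibration is good to about 2 mm. A picture is of the moment at which its call begins. camera_model takes no time and is no camera call.
- robot.hand_in(): hands the job in; it is judged then, once.
The state is a dict: "time": time; "qpos": joint angles; "qvel": joint speeds; "joint_efforts": joint torques, N m; "tool_pos": TCP position; "tool_rot": TCP orientation; "contact_force": force on the tool from outside, world axes, zero at the start; "torque": the same for the moment, N m; "opening": finger opening in m; "grip_force": force on a finger pad.
Only numpy, scipy, OpenCV 4.12 (cv2) and the standard library are available. Lean on these libraries where they do the work, as an engineer would, in place of code of your own. Each camera call takes 0.05 s, during which the arm holds its last target. There are 200 camera calls.

## Working session

There is one attempt and no reset: what is moved stays moved. The work goes in short steps, Python scripts to look and compute and a tool call to move; the robot and the scene stay as the last step left them, time stands still between calls to the robot, and variables do not carry over. Pictures are saved under pics/ and viewed, at most 10 in all, crops included, and the job is handed in when it is done.

Besides the shell and the picture viewer there is one more tool, called after "Request:" by a JSON object that holds its "fn" and its "kwargs", one argument or row to a line. arm_command: Moves the arm, as the interface text tells. Its arguments: {"type":"object","properties":{"moves":{"type":"array"},"squeeze":{"type":"number"}},"required":["moves"]}

```bash
mkdir -p pics
cat > h.py <<'E'
import numpy as np, cv2
from cell import robot
from scipy.spatial.transform import Rotation as Ro
def snap(n,f):
    p=robot.read_camera(n); cv2.imwrite('pics/'+f,p[:,:,::-1]); return p
def ray(n,uv):
    m=robot.camera_model(n); R=np.array(m['R']);t=np.array(m['t'])
    d=np.array([(uv[0]-m['cx'])/m['fx'],(uv[1]-m['cy'])/m['fy']]); s=d.copy()
    for _ in range(20): s=d/(1+m['k1']*(s@s))
    return -R.T@t, R.T@np.array([s[0],s[1],1])
def onz(n,uv,z):
    c,d=ray(n,uv); return c+d*(z-c[2])/d[2]
def two(a,b):
    (c1,d1),(c2,d2)=ray('scene',a),ray('top',b)
    s=np.linalg.lstsq(np.c_[d1,-d2],c2-c1,rcond=None)[0]
    p,q=c1+d1*s[0],c2+d2*s[1]; return (p+q)/2,np.linalg.norm(p-q)
def proj(n,X):
    m=robot.camera_model(n); c=np.array(m['R'])@X+np.array(m['t']); s=c[:2]/c[2]; s=s*(1+m['k1']*(s@s))
    return np.array([m['cx']+m['fx']*s[0],m['cy']+m['fy']*s[1]])
E
python3 - <<'E'
from h import *
for n in('scene','top'):
    snap(n,n+'0.png'); m=robot.camera_model(n); print(n,m['fx'],-np.array(m['R']).T@np.array(m['t']),m['k1'])
s=robot.observe(); print(s['time'],s['tool_pos'],s['tool_rot'],s['contact_force'],s['opening'])
E
```

```text
scene 487.82400784864933 [1.40395177 0.65885312 0.84036795] -0.024084410003623265
top 520.7513772364381 [ 0.44762445 -0.00906564  1.82986125] -0.15263696614526337
0.1 [ 0.13383593 -0.50729288  0.2261303 ] [-3.14028422e+00 -2.09964131e-04  2.57789745e-01] [-0.15656402 -0.88471139  0.47662748] 0.09196480359246104
```

View pics/scene0.png

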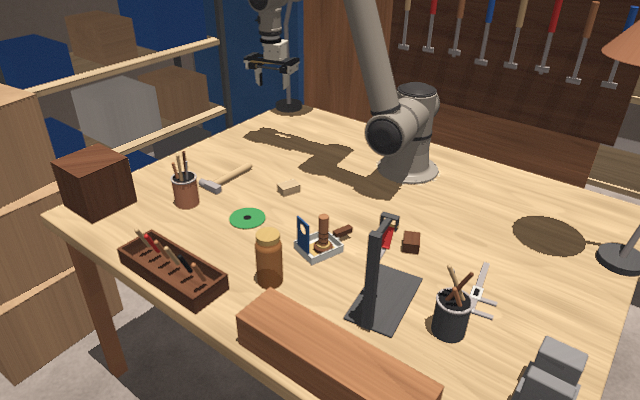

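View pics/top0.png

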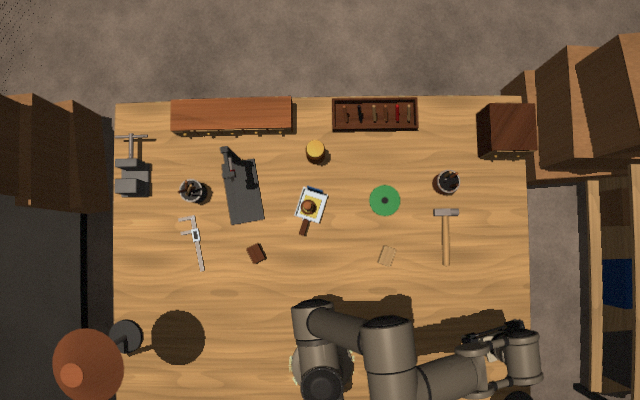

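The scene view shows the pad at (247,218), the tray with the former at (322,240), and the stand's post at (375,280) with the red flap at (387,238). The top view shows the pad at (385,200), the tray at (311,205) and the stand at (240,185). I'll take enlarged crops for measuring.

Run:
```python
from h import *
a=cv2.imread('pics/scene0.png')[195:335,285:435]; b=cv2.imread('pics/top0.png')[140:240,215:335]
A=cv2.resize(a,None,fx=4,fy=4,interpolation=cv2.INTER_CUBIC);B=cv2.resize(b,None,fx=6,fy=6,interpolation=cv2.INTER_CUBIC)
cv2.imwrite('pics/c1.png',A);cv2.imwrite('pics/c2.png',B)
t=cv2.imread('pics/top0.png');h=cv2.cvtColor(t,cv2.COLOR_BGR2HSV)
def cen(m): 
    n,l,s,c=cv2.connectedComponentsWithStats(m); i=1+np.argmax(s[1:,4]); return c[i],s[i]
for n in('scene','top'):
    t=cv2.imread(f'pics/{n}0.png');h=cv2.cvtColor(t,cv2.COLOR_BGR2HSV)
    c,s=cen(cv2.inRange(h,(50,120,60),(80,255,255)));c=s[:2]+s[2:4]/2-.5;print(n,'pad',c,s,onz(n,c,.004))
for n,u in(('top',(308,206)),): print(onz(n,u,.11))
```

```text
scene pad [247. 218.] [230 208  35  21 145] [ 0.57591858 -0.2256945   0.004     ]
top pad [384.5 200. ] [370 186  30  29 624] [ 0.57221284 -0.23162637  0.004     ]
[0.5495308 0.0350981 0.11     ]
```

View pics/c1.png

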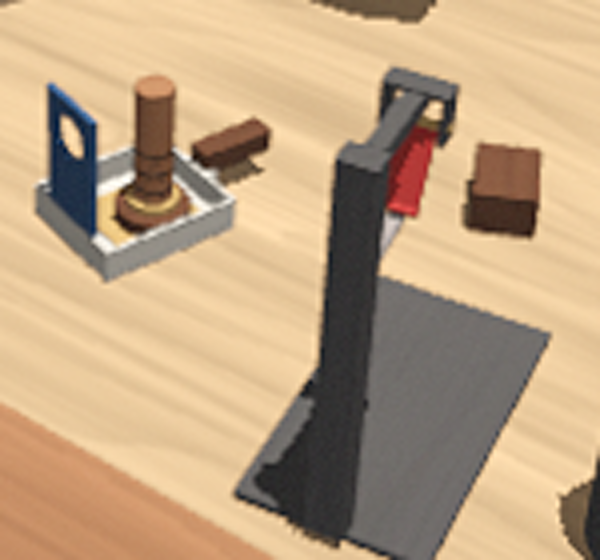

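View pics/c2.png

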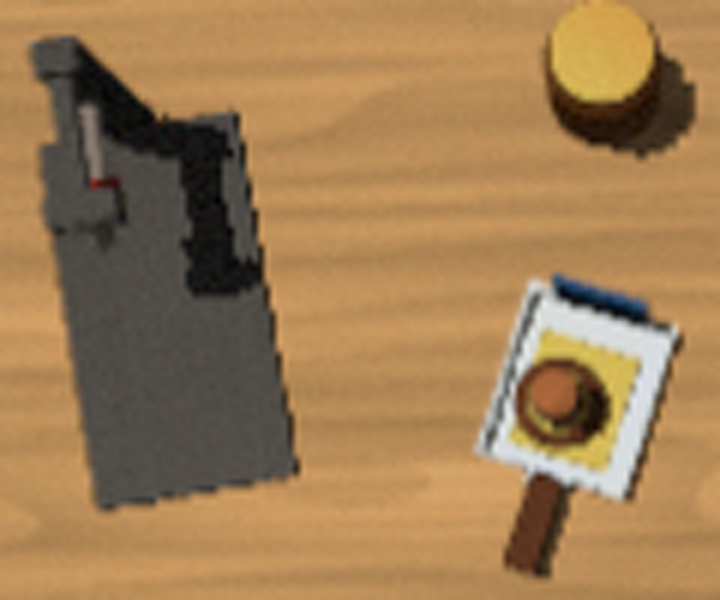

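The scene crop shows the former's top at (155,85), the eye at (70,137) and the tray rim corners. The top crop shows the base plate corners (100,507), (297,472), (237,113), the rim corners (530,280), (680,327), (632,498), (478,452), the former's top at (553,388) and the handle's end at (527,570).

Run:
```python
from h import *
S=lambda x,y:((x+.5)/4-.5+285,(y+.5)/4-.5+195)
T=lambda x,y:((x+.5)/6-.5+215,(y+.5)/6-.5+140)
f=lambda p:np.round(p,4)
b=[onz('top',T(*p),.008) for p in((100,507),(297,472),(237,113))]
print('base top',*map(f,b),'len',[np.linalg.norm(b[i]-b[i+1]) for i in(0,1)],'cen',f((b[0]+b[2])/2),'yaw',np.degrees(np.arctan2(*(b[2]-b[1])[[1,0]])),np.degrees(np.arctan2(*(b[1]-b[0])[[1,0]]))+90)
bs=[onz('scene',S(*p),.008) for p in((236,492),(550,335))] # back-right, front-left? 
print('base scene',*map(f,bs))
r=[onz('top',T(*p),.025) for p in((530,280),(680,327),(632,498),(478,452))]
print('rim',*map(f,r),'sides',[f(np.linalg.norm(r[i]-r[(i+1)%4])) for i in range(4)],'cen',f(sum(r)/4))
print('yaw',[np.degrees(np.arctan2(*(r[a]-r[c])[[1,0]])) for a,c in((0,3),(1,2))],[90+np.degrees(np.arctan2(*(r[a]-r[c])[[1,0]])) for a,c in((1,0),(2,3))])
rs=[onz('scene',S(*p),.025) for p in((38,187),(105,250),(235,203))]; print('rim scene',*map(f,rs))
print('eye',f(onz('scene',S(70,137),.09)))
print('former',f(onz('top',T(553,388),.114)),f(onz('scene',S(155,85),.114)),two(S(155,85),T(553,388)))
print('posttop',f(onz('scene',S(362,155),.268)),f(onz('top',T(54,57),.268)))
print('peg tip?flap',[f(onz('top',T(*p),.19)) for p in((88,108),(98,180))])
print('handle end',f(onz('top',T(527,572),.04)),f(onz('scene',S(268,127),.04)))
```

```text
base top [0.4965 0.309  0.008 ] [0.5152 0.1926 0.008 ] [0.7277 0.2262 0.008 ] len [np.float64(0.11788421788262057), np.float64(0.21519540438299783)] cen [0.6121 0.2676 0.008 ] yaw 8.982120979831878 9.12366581128883
base scene [0.7309 0.2321 0.008 ] [0.4995 0.3126 0.008 ]
rim [0.6238 0.0539 0.025 ] [ 0.5949 -0.0326  0.025 ] [ 0.4963 -0.0031  0.025 ] [0.5244 0.0855 0.025 ] sides [np.float64(0.0912), np.float64(0.1029), np.float64(0.093), np.float64(0.1043)] cen [0.5598 0.0259 0.025 ]
yaw [np.float64(-17.6469239319598), np.float64(-16.674244201156448)] [np.float64(-18.47946731761256), np.float64(-17.59884298432354)]
rim scene [ 0.5977 -0.0245  0.025 ] [0.6224 0.0526 0.025 ] [0.5295 0.0912 0.025 ]
eye [0.6083 0.0126 0.09  ]
former [0.5552 0.039  0.114 ] [0.5547 0.0411 0.114 ] (array([0.55462183, 0.03984126, 0.11345092]), np.float64(0.0019499306810519678))
posttop [0.7206 0.2878 0.268 ] [0.7187 0.2862 0.268 ]
peg tip?flap [array([0.7042, 0.2826, 0.19  ]), array([0.6654, 0.2773, 0.19  ])]
handle end [0.4545 0.0577 0.04  ] [0.4609 0.0711 0.04  ]
```

```bash
cat >> h.py <<'E'
def go(x,y,z,yaw,roll=np.pi,pitch=0):
    s=robot.observe(); R=Ro.from_euler('xyz',s['tool_rot']); G=Ro.from_euler('xyz',[roll,pitch,yaw])
    print('delta',np.round(R.inv().apply(np.array([x,y,z])-s['tool_pos']),4),'turn',np.round((R.inv()*G).as_rotvec(),4))
def st():
    s=robot.observe(); print(*[(k,np.round(s[k],4)) for k in('time','tool_pos','tool_rot','contact_force','opening','grip_force')])
SC=np.array([.6137,.27]);SY=.157
def sw(x,y=0): return SC+Ro.from_euler('z',SY).as_matrix()[:2,:2]@[x,y]
E
python3 - <<'E'
from h import *
go(.555,.040,.2,-.305)
E
```

```text
delta [ 0.5468 -0.4218  0.0268] turn [-1.300e-03  2.000e-04  5.628e-01]
```

Request:
{"fn": "arm_command", "kwargs": {
  "moves": [
    [[0.036,-0.028,0],[0,0,0.1],0.0918],
    [[0.072,-0.056,0],[0,0,0.2],0.0918],
    [[0.108,-0.084,0],[0,0,0.3],0.0918],
    [[0.144,-0.112,0],[0,0,0.4],0.0918],
    [[0.18,-0.14,0],[0,0,0.563],0.0918]
  ]
}}

```text
time: 0.6
tool_pos: [0.2702, -0.3284, 0.2265]
tool_rot: [-3.141, 0.0, -0.281]
contact_force: [0.6, -1.0, 0.5]
opening: 0.0916
grip_force: 0.0
```

Run:
```python
from h import *
st();go(.555,.040,.2,-.305)
```

```text
('time', np.float64(0.6)) ('tool_pos', array([ 0.2702, -0.3284,  0.2265])) ('tool_rot', array([-3.1411e+00,  2.0000e-04, -2.8060e-01])) ('contact_force', array([ 0.6159, -1.0495,  0.4645])) ('opening', np.float64(0.0916)) ('grip_force', np.float64(0.0))
delta [ 0.1717 -0.4329  0.0267] turn [-0.0005  0.0003  0.0244]
```

Request:
{"fn": "arm_command", "kwargs": {
  "moves": [
    [[0.018,-0.045,0],[0,0,0],0.0918],
    [[0.036,-0.09,0],[0,0,0],0.0918],
    [[0.054,-0.135,0],[0,0,0],0.0918],
    [[0.072,-0.18,0.01],[0,0,0],0.0918],
    [[0.09,-0.225,0.02],[0,0,0],0.0918]
  ]
}}

```text
time: 1.1
tool_pos: [0.4183, -0.1367, 0.2066]
tool_rot: [3.141, -0.001, -0.276]
contact_force: [0.5, -0.8, 0.2]
opening: 0.0915
grip_force: 0.0
```

Request:
{"fn": "arm_command", "kwargs": {
  "moves": [
    [[0.016,-0.04,0],[0,0,0],0.0918],
    [[0.032,-0.08,0],[0,0,0],0.0918],
    [[0.048,-0.12,0],[0,0,0],0.0918],
    [[0.064,-0.16,0],[0,0,0],0.0918],
    [[0.075,-0.195,0],[0,0,0],0.0918]
  ]
}}

```text
time: 1.6
tool_pos: [0.5436, 0.0307, 0.2062]
tool_rot: [3.141, 0.0, -0.275]
contact_force: [1.4, 0.6, 0.6]
opening: 0.0917
grip_force: 0.0
```

Run:
```python
from h import *
st();go(.555,.040,.2,-.305)
for n in('scene','top'): snap(n,n+'1.png')
a=cv2.imread('pics/scene1.png')[130:270,250:400]; cv2.imwrite('pics/c3.png',cv2.resize(a,None,fx=4,fy=4,interpolation=cv2.INTER_CUBIC))
st()
for p in([.555,.04,.2],[.555,.04,.114]): print(proj('scene',np.array(p)))
```

```text
('time', np.float64(1.6)) ('tool_pos', array([0.5436, 0.0307, 0.2062])) ('tool_rot', array([ 3.1415e+00,  4.0000e-04, -2.7520e-01])) ('contact_force', array([1.351 , 0.6351, 0.6291])) ('opening', np.float64(0.0917)) ('grip_force', np.float64(0.0))
delta [ 0.0085 -0.0121  0.0062] turn [0.0001 0.0004 0.0298]
('time', np.float64(1.7)) ('tool_pos', array([0.5441, 0.0322, 0.2059])) ('tool_rot', array([-3.1406e+00,  4.0000e-04, -2.7170e-01])) ('contact_force', array([-0.2382, -1.0802,  0.1075])) ('opening', np.float64(0.0919)) ('grip_force', np.float64(0.0))
[323.48490782 187.69779298]
[322.96800106 215.77482369]
```

Request:
{"fn": "arm_command", "kwargs": {
  "moves": [
    [[0.0085,-0.0105,0],[0,0,0.033],0.08],
    [[0.0085,-0.0105,0.02],[0,0,0.033],0.08],
    [[0.0085,-0.0105,0.04],[0,0,0.033],0.08],
    [[0.0085,-0.0105,0.06],[0,0,0.033],0.08],
    [[0.0085,-0.0105,0.06],[0,0,0.033],0.08]
  ]
}}

```text
time: 2.2
tool_pos: [0.5514, 0.036, 0.144]
tool_rot: [3.14, 0.006, -0.309]
contact_force: [-0.1, -0.4, 0.2]
opening: 0.08
grip_force: 0.0
```

Run:
```python
from h import *
a=snap('scene','s2.png')[130:270,250:400,::-1]; cv2.imwrite('pics/c4.png',cv2.resize(a,None,fx=4,fy=4,interpolation=cv2.INTER_CUBIC))
st();go(.555,.040,.073,-.305)
```

```text
('time', np.float64(2.25)) ('tool_pos', array([0.5525, 0.0359, 0.1457])) ('tool_rot', array([ 3.1405,  0.0033, -0.3095])) ('contact_force', array([ 0.044 , -0.3455,  1.1613])) ('opening', np.float64(0.0797)) ('grip_force', np.float64(0.0))
delta [ 0.0014 -0.0047  0.0727] turn [ 0.0011  0.0033 -0.0045]
```

View pics/c4.png

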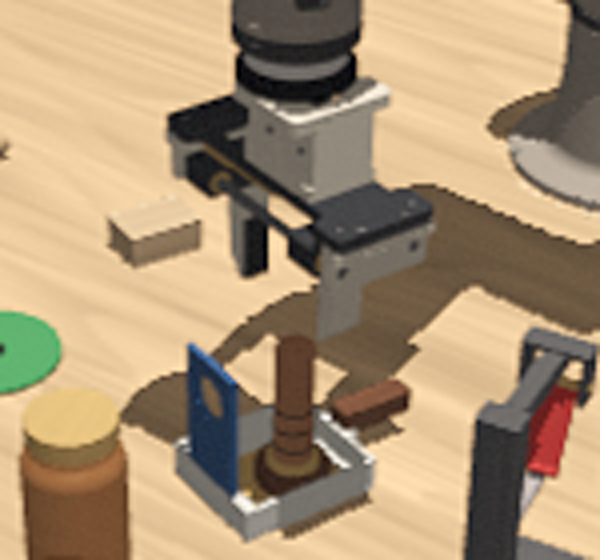

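The fingers (tips at (255,270) and (337,335)) straddle the former's top at (295,345) centrally, so I'm descending.

Request:
{"fn": "arm_command", "kwargs": {
  "moves": [
    [[0.001,-0.0045,0.02],[0,0,0],0.08],
    [[0.001,-0.0045,0.045],[0,0,0],0.08],
    [[0.001,-0.0045,0.072],[0,0,0],0.08],
    [[0.001,-0.0045,0.072],[0,0,0],0.08],
    [[0.001,-0.0045,0.072],[0,0,0],0.06]
  ]
}}

```text
time: 2.75
tool_pos: [0.5565, 0.0402, 0.0759]
tool_rot: [-3.142, -0.001, -0.309]
contact_force: [0.1, -0.0, -0.3]
opening: 0.0756
grip_force: 0.0
```

Request:
{"fn": "arm_command", "kwargs": {
  "moves": [
    [[0,0,0],[0,0,0],0.02],
    [[0,0,0],[0,0,0],0.02],
    [[0,0,0],[0,0,0],0.02],
    [[0,0,0],[0,0,0],0.02],
    [[0,0,0],[0,0,0],0.02]
  ],
  "squeeze": 25
}}

```text
time: 3.25
tool_pos: [0.5561, 0.0405, 0.075]
tool_rot: [3.142, -0.0, -0.309]
contact_force: [-0.2, -0.4, 0.3]
opening: 0.0365
grip_force: 0.0
```

Request:
{"fn": "arm_command", "kwargs": {
  "moves": [
    [[0,0,0],[0,0,0],0.02],
    [[0,0,0],[0,0,0],0.02],
    [[0,0,0],[0,0,0],0.02],
    [[0,0,0],[0,0,0],0.02],
    [[0,0,0],[0,0,0],0.02]
  ]
}}

```text
time: 3.75
tool_pos: [0.5559, 0.0405, 0.0746]
tool_rot: [3.141, 0.0, -0.309]
contact_force: [-0.3, 0.2, -1.2]
opening: 0.0275
grip_force: 25.0
```

Request:
{"fn": "arm_command", "kwargs": {
  "moves": [
    [[0,0,-0.01],[0,0,0],0.02],
    [[0,0,-0.03],[0,0,0],0.02],
    [[0,0,-0.055],[0,0,0],0.02],
    [[0,0,-0.08],[0,0,0],0.02],
    [[0,0,-0.08],[0,0,0],0.02]
  ]
}}

```text
time: 4.25
tool_pos: [0.5582, 0.0404, 0.1588]
tool_rot: [-3.14, -0.007, -0.309]
contact_force: [1.0, 0.4, -0.8]
opening: 0.0276
grip_force: 25.0
```

Run:
```python
from h import *
st();go(.574,-.2287,.155,-.305)
```

```text
('time', np.float64(4.25)) ('tool_pos', array([0.5582, 0.0404, 0.1588])) ('tool_rot', array([-3.1398, -0.0075, -0.3088])) ('contact_force', array([ 0.9551,  0.36  , -0.8417])) ('opening', np.float64(0.0276)) ('grip_force', np.float64(24.9683))
delta [0.0968 0.2516 0.0041] turn [-0.0018 -0.0075 -0.0038]
```

Request:
{"fn": "arm_command", "kwargs": {
  "moves": [
    [[0.0,0.012,0],[0,0,0],0.02],
    [[0.003,0.035,0],[0,0,0],0.02],
    [[0.01,0.065,0],[0,0,0],0.02],
    [[0.022,0.095,0],[0,0,0],0.02],
    [[0.035,0.125,0],[0,0,0],0.02]
  ]
}}

```text
time: 4.75
tool_pos: [0.5499, -0.0907, 0.1532]
tool_rot: [3.141, 0.003, -0.309]
contact_force: [0.3, 0.6, -1.0]
opening: 0.0276
grip_force: 25.0
```

Request:
{"fn": "arm_command", "kwargs": {
  "moves": [
    [[0.016,0.03,0],[0,0,0],0.02],
    [[0.032,0.06,0],[0,0,0],0.02],
    [[0.047,0.09,0],[0,0,0],0.02],
    [[0.058,0.115,0],[0,0,0],0.02],
    [[0.063,0.127,0],[0,0,0],0.02]
  ]
}}

```text
time: 5.25
tool_pos: [0.5714, -0.2321, 0.1529]
tool_rot: [3.141, 0.003, -0.311]
contact_force: [0.3, 0.6, -1.1]
opening: 0.0274
grip_force: 25.0
```

Request:
{"fn": "arm_command", "kwargs": {
  "moves": [
    [[0,0,0],[0,0,0],0.02],
    [[0,0,0.015],[0,0,0],0.02],
    [[0,0,0.03],[0,0,0],0.02],
    [[0,0,0.045],[0,0,0],0.02],
    [[0,0,0.045],[0,0,0],0.02]
  ]
}}

```text
time: 5.75
tool_pos: [0.571, -0.227, 0.1073]
tool_rot: [-3.14, 0.006, -0.308]
contact_force: [0.2, -0.0, -1.7]
opening: 0.0276
grip_force: 25.0
```

Run:
```python
from h import *
st()
for n in('scene','top'): snap(n,n+'3.png')
a=cv2.imread('pics/scene3.png')[120:260,180:330]; b=cv2.imread('pics/top3.png')[150:250,340:430]
o=np.hstack([cv2.resize(x,(400,int(400*x.shape[0]/x.shape[1])))[:370] for x in(a,b)]);cv2.imwrite('pics/c5.png',o)
st();go(.574,-.2287,.075,-.305)
```

```text
('time', np.float64(5.75)) ('tool_pos', array([ 0.571 , -0.227 ,  0.1073])) ('tool_rot', array([-3.1402,  0.0057, -0.3076])) ('contact_force', array([ 0.1577, -0.032 , -1.7212])) ('opening', np.float64(0.0276)) ('grip_force', np.float64(24.9682))
('time', np.float64(5.85)) ('tool_pos', array([ 0.5725, -0.2282,  0.1097])) ('tool_rot', array([-3.1412e+00,  1.0000e-03, -3.0790e-01])) ('contact_force', array([-0.1524,  0.0872, -0.7139])) ('opening', np.float64(0.0276)) ('grip_force', np.float64(24.9683))
delta [0.0016 0.0001 0.0347] turn [-0.0004  0.001  -0.0029]
```

View pics/c5.png

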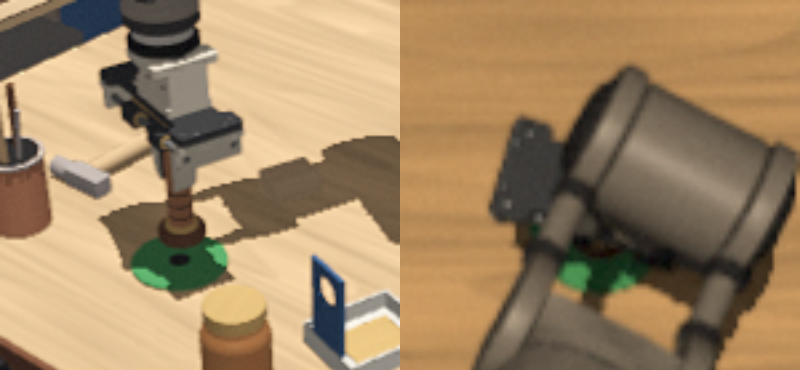

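The scene crop shows the former held upright above the pad: foot (182,232), pad dot (180,260). I'm lowering it.

Request:
{"fn": "arm_command", "kwargs": {
  "moves": [
    [[0.001,0,0.01],[0,0,0],0.02],
    [[0.001,0,0.02],[0,0,0],0.02],
    [[0.001,0,0.028],[0,0,0],0.02],
    [[0.001,0,0.034],[0,0,0],0.02],
    [[0.001,0,0.034],[0,0,0],0.02]
  ]
}}

```text
time: 6.35
tool_pos: [0.5734, -0.2298, 0.075]
tool_rot: [3.141, 0.001, -0.309]
contact_force: [-0.3, 0.3, -1.2]
opening: 0.0271
grip_force: 25.0
```

Request:
{"fn": "arm_command", "kwargs": {
  "moves": [
    [[0,0,0],[0,0,0],0.02],
    [[0,0,0],[0,0,0],0.02],
    [[0,0,0],[0,0,0],0.02],
    [[0,0,0],[0,0,0],0.032],
    [[0,0,0],[0,0,0],0.045]
  ]
}}

```text
time: 6.85
tool_pos: [0.5739, -0.2298, 0.076]
tool_rot: [3.141, -0.001, -0.309]
contact_force: [0.8, 0.3, 0.4]
opening: 0.0361
grip_force: 0.0
```

Request:
{"fn": "arm_command", "kwargs": {
  "moves": [
    [[0,0,0],[0,0,0],0.06],
    [[0,0,0],[0,0,0],0.07],
    [[0,0,0],[0,0,0],0.08],
    [[0,0,0],[0,0,0],0.08],
    [[0,0,-0.01],[0,0,0],0.08]
  ]
}}

```text
time: 7.35
tool_pos: [0.5728, -0.2292, 0.0847]
tool_rot: [-3.141, 0.003, -0.309]
contact_force: [-0.7, 0.5, 1.3]
opening: 0.0755
grip_force: 0.0
```

Request:
{"fn": "arm_command", "kwargs": {
  "moves": [
    [[0,0,-0.02],[0,0,0],0.08],
    [[0,0,-0.04],[0,0,0],0.08],
    [[0,0,-0.065],[0,0,0],0.08],
    [[0,0,-0.09],[0,0,0],0.08],
    [[0,0,-0.11],[0,0,0],0.06]
  ]
}}

```text
time: 7.85
tool_pos: [0.574, -0.2298, 0.1983]
tool_rot: [3.141, -0.002, -0.309]
contact_force: [0.3, -0.9, -0.2]
opening: 0.0754
grip_force: 0.0
```

Run:
```python
from h import *
st()
c=np.array([.561,.028]);g=c+Ro.from_euler('z',-.305).as_matrix()[:2,:2]@[-.084,0]
print(g);go(g[0],g[1],.16,-.305)
```

```text
('time', np.float64(7.85)) ('tool_pos', array([ 0.574 , -0.2298,  0.1983])) ('tool_rot', array([ 3.1411e+00, -2.2000e-03, -3.0890e-01])) ('contact_force', array([ 0.3345, -0.9059, -0.2364])) ('opening', np.float64(0.0754)) ('grip_force', np.float64(0.0))
[0.48087686 0.05322463]
delta [-0.1749 -0.2414  0.0378] turn [ 0.0005 -0.0022 -0.0039]
```

Request:
{"fn": "arm_command", "kwargs": {
  "moves": [
    [[-0.027,-0.038,0],[0,0,0],0.06],
    [[-0.054,-0.076,0],[0,0,0],0.06],
    [[-0.081,-0.114,0],[0,0,0],0.06],
    [[-0.108,-0.15,0],[0,0,0],0.06],
    [[-0.135,-0.186,0.005],[0,0,0],0.06]
  ]
}}

```text
time: 8.35
tool_pos: [0.5013, -0.01, 0.1921]
tool_rot: [-3.141, -0.003, -0.309]
contact_force: [1.2, 0.3, -0.0]
opening: 0.0601
grip_force: 0.0
```

Request:
{"fn": "arm_command", "kwargs": {
  "moves": [
    [[-0.02,-0.028,0.01],[0,0,0],0.06],
    [[-0.04,-0.055,0.03],[0,0,0],0.06],
    [[-0.04,-0.055,0.045],[0,0,0],0.06],
    [[-0.04,-0.055,0.06],[0,0,0],0.06],
    [[-0.04,-0.055,0.06],[0,0,0],0.06]
  ]
}}

```text
time: 8.85
tool_pos: [0.4792, 0.0535, 0.1299]
tool_rot: [3.141, 0.003, -0.308]
contact_force: [-0.6, -0.4, 0.8]
opening: 0.0603
grip_force: 0.0
```

Run:
```python
from h import *
a=snap('scene','s4.png')[150:290,270:420,::-1]
b=snap('top','t4.png')[130:250,215:405,::-1]
b=cv2.resize(b,None,fx=2,fy=2); a=cv2.resize(a,(420,392)); o=np.zeros((392,800,3),np.uint8); o[:,:420]=a;o[:240,420:]=b
cv2.imwrite('pics/c6.png',o)
st();go(.4809,.0532,.011,-.305)
```

```text
('time', np.float64(8.95)) ('tool_pos', array([0.4806, 0.053 , 0.1314])) ('tool_rot', array([-3.1415e+00, -6.0000e-04, -3.0900e-01])) ('contact_force', array([-0.0058,  0.3102,  1.1878])) ('opening', np.float64(0.06)) ('grip_force', np.float64(0.0))
delta [ 0.0002 -0.0002  0.1204] turn [-0.0001 -0.0006 -0.004 ]
```

View pics/c6.png

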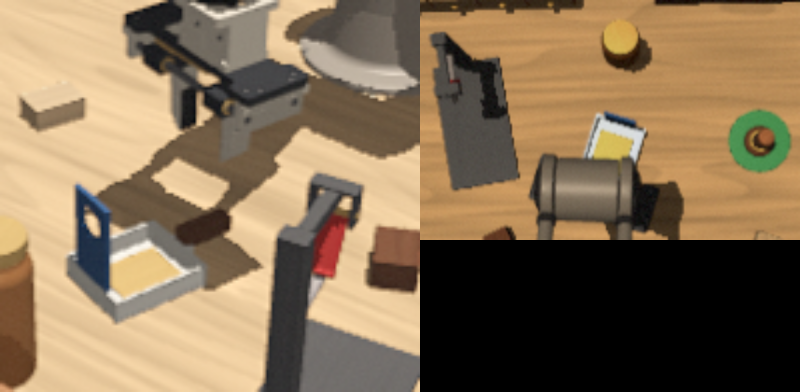

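The former stands upright at the pad's centre (top view, (760,140)). The fingers' midpoint is above the handle at (205,227), so I'm descending to grip it.

Request:
{"fn": "arm_command", "kwargs": {
  "moves": [
    [[0,0,0.025],[0,0,0],0.06],
    [[0,0,0.05],[0,0,0],0.06],
    [[0,0,0.075],[0,0,0],0.06],
    [[0,0,0.1],[0,0,0],0.06],
    [[0,0,0.12],[0,0,0],0.06]
  ]
}}

```text
time: 9.45
tool_pos: [0.4811, 0.0527, 0.0106]
tool_rot: [-3.141, -0.001, -0.31]
contact_force: [-0.9, 0.0, 0.6]
opening: 0.0601
grip_force: 0.0
```

Request:
{"fn": "arm_command", "kwargs": {
  "moves": [
    [[0,0,0],[0,0,0],0.05],
    [[0,0,0],[0,0,0],0.04],
    [[0,0,0],[0,0,0],0.03],
    [[0,0,0],[0,0,0],0.01],
    [[0,0,0],[0,0,0],0.01]
  ],
  "squeeze": 50
}}

```text
time: 9.95
tool_pos: [0.4808, 0.0531, 0.0116]
tool_rot: [-3.141, -0.002, -0.309]
contact_force: [0.2, 1.9, 0.8]
opening: 0.0247
grip_force: 0.4
```

Request:
{"fn": "arm_command", "kwargs": {
  "moves": [
    [[0,0,0],[0,0,0],0.01],
    [[0,0,0],[0,0,0],0.01],
    [[0,0,0],[0,0,0],0.01],
    [[0,0,0],[0,0,0],0.01],
    [[0,0,0],[0,0,0],0.01]
  ],
  "squeeze": 55
}}

```text
time: 10.45
tool_pos: [0.4807, 0.0531, 0.0113]
tool_rot: [-3.141, -0.001, -0.309]
contact_force: [-1.7, -0.5, 6.6]
opening: 0.0193
grip_force: 55.0
```

Request:
{"fn": "arm_command", "kwargs": {
  "moves": [
    [[0,0,-0.01],[0,0,0],0.01],
    [[0,0,-0.03],[0,0,0],0.01],
    [[0,0,-0.055],[0,0,0],0.01],
    [[0,0,-0.08],[0,0,0],0.01],
    [[0,0,-0.105],[0,0,0],0.01]
  ]
}}

```text
time: 10.95
tool_pos: [0.4796, 0.0531, 0.1169]
tool_rot: [3.141, 0.001, -0.309]
contact_force: [0.8, 0.9, -1.5]
opening: 0.0195
grip_force: 55.0
```

Run:
```python
from h import *
st(); p=sw(-.145); print(p); go(p[0],p[1],.116,SY)
```

```text
('time', np.float64(10.95)) ('tool_pos', array([0.4796, 0.0531, 0.1169])) ('tool_rot', array([ 3.1412e+00,  1.1000e-03, -3.0900e-01])) ('contact_force', array([ 0.769 ,  0.9088, -1.4964])) ('opening', np.float64(0.0195)) ('grip_force', np.float64(54.9786))
[0.47048338 0.24732841]
delta [-0.0677 -0.1822  0.0009] turn [ 1.00e-04  1.20e-03 -4.66e-01]
```

Request:
{"fn": "arm_command", "kwargs": {
  "moves": [
    [[-0.012,-0.034,0],[0,0,-0.08],0.01],
    [[-0.026,-0.07,0],[0,0,-0.17],0.01],
    [[-0.041,-0.108,0],[0,0,-0.27],0.01],
    [[-0.055,-0.146,0],[0,0,-0.37],0.01],
    [[-0.0675,-0.182,0],[0,0,-0.466],0.01]
  ]
}}

```text
time: 11.45
tool_pos: [0.4705, 0.2486, 0.116]
tool_rot: [3.141, 0.001, 0.161]
contact_force: [1.0, -0.2, -1.4]
opening: 0.0197
grip_force: 55.0
```

Request:
{"fn": "arm_command", "kwargs": {
  "moves": [
    [[0,0,0],[0,0,0],0.01],
    [[0,0,0],[0,0,0],0.01],
    [[0,0,0],[0,0,0],0.01],
    [[0,0,0],[0,0,0],0.01],
    [[0,0,0],[0,0,0],0.01]
  ]
}}

```text
time: 11.95
tool_pos: [0.4715, 0.246, 0.1158]
tool_rot: [3.141, 0.0, 0.155]
contact_force: [0.4, -0.3, -1.8]
opening: 0.0197
grip_force: 55.0
```

Run:
```python
from h import *
st()
a=snap('scene','s5.png')[190:340,290:440,::-1]
b=snap('top','t5.png')[140:240,205:305,::-1]
o=np.hstack([cv2.resize(x,(400,400),interpolation=cv2.INTER_CUBIC) for x in(a,b)]);cv2.imwrite('pics/c7.png',o)
```

```text
('time', np.float64(11.95)) ('tool_pos', array([0.4715, 0.246 , 0.1158])) ('tool_rot', array([3.1414e+00, 2.0000e-04, 1.5520e-01])) ('contact_force', array([ 0.3869, -0.255 , -1.8493])) ('opening', np.float64(0.0197)) ('grip_force', np.float64(54.9786))
```

View pics/c7.png

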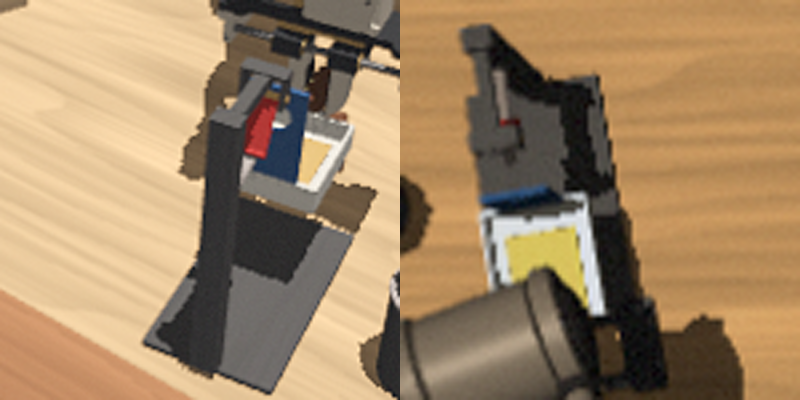

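The eye plate (blue) is right in front of the peg tip. In the scene crop its upper right corner is at (308,93), and in the top crop its upper edge runs (483,198)–(548,187). I'll check the lateral alignment against predicted projections.

Run:
```python
from h import *
s=robot.observe(); R=Ro.from_euler('z',s['tool_rot'][2])
def P(x,y,z): return np.array([s['tool_pos'][0],s['tool_pos'][1],s['tool_pos'][2]-.011])+R.apply([x+.084,y,z])
f=lambda p:np.round(p,3)
for n in('scene','top'):
    t=cv2.imread(f'pics/{"s5" if n=="scene" else "t5"}.png'); h=cv2.cvtColor(t,cv2.COLOR_BGR2HSV)
    m=cv2.inRange(h,(100,100,30),(125,255,255)); x0,x1,y0,y1=(380,425,215,265) if n=='scene' else(215,255,175,200)
    q=np.zeros_like(m);q[y0:y1,x0:x1]=m[y0:y1,x0:x1]; pts=cv2.findNonZero(q)[:,0]
    print(n,'blue hull',cv2.approxPolyDP(cv2.convexHull(pts),1.2,True)[:,0].tolist())
    for nm,p in(('toprear L',(.055,.027,.118)),('toprear R',(.055,-.027,.118)),('topfront R',(.05,-.027,.118)),('rim RL',(.05,.045,.025)),('rim RR',(.05,-.045,.025)),('rearbotL',(.05,.045,0)),('rimFL',(-.05,.045,.025)),('rimFR',(-.05,-.045,.025))): print(nm,f(proj(n,P(*p))))
    for nm,(x,z) in(('tip',(.015,.192)),('root',(.1,.175)),('flap edge',(.052,.193)),('posttop',(.1,.268)),('armfront',(.019,.25))):
        print(nm,f(proj(n,np.r_[sw(x),z])), f(proj(n,np.r_[sw(x,-.012),z])),f(proj(n,np.r_[sw(x,.012),z])))
```

```text
scene blue hull [[405, 225], [400, 257], [385, 253], [392, 221]]
toprear L [404.543 225.96 ]
toprear R [381.219 218.972]
topfront R [382.073 217.836]
rim RL [408.541 260.564]
rim RR [371.638 248.448]
rearbotL [407.332 269.028]
rimFL [422.517 237.078]
rimFR [387.455 226.403]
tip [388.711 238.79 ] [383.573 237.176] [393.896 240.418]
root [373.014 267.147] [367.679 265.314] [378.4   268.997]
flap edge [382.398 247.681] [377.151 245.982] [387.693 249.394]
posttop [376.354 231.013] [370.724 229.264] [382.041 232.78 ]
armfront [390.433 217.917] [385.116 216.347] [395.799 219.502]
top blue hull [[244, 189], [231, 192], [226, 190], [240, 186]]
toprear L [223.705 187.698]
toprear R [240.625 184.694]
topfront R [240.881 186.267]
rim RL [223.893 192.768]
rim RR [250.604 188.043]
rearbotL [225.288 193.395]
rimFL [228.723 222.641]
rimFR [255.561 217.968]
tip [232.399 180.989] [236.087 180.328] [228.714 181.65 ]
root [229.146 155.785] [232.778 155.125] [225.517 156.445]
flap edge [230.506 169.586] [234.189 168.922] [226.828 170.25 ]
posttop [223.775 151.088] [227.614 150.388] [219.94 151.79]
armfront [228.972 177.705] [232.79  177.019] [225.158 178.391]
```

Run:
```python
import cv2,numpy as np
a=cv2.imread('pics/s5.png')[205:275,365:435]; b=cv2.imread('pics/t5.png')[140:220,210:260]
A=cv2.resize(a,(490,490),interpolation=cv2.INTER_CUBIC); B=cv2.resize(b,(300,480),interpolation=cv2.INTER_CUBIC)
o=np.zeros((490,795,3),np.uint8);o[:,:490]=A;o[:480,495:]=B;cv2.imwrite('pics/c8.png',o)
```

```text
(no output)
```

View pics/c8.png

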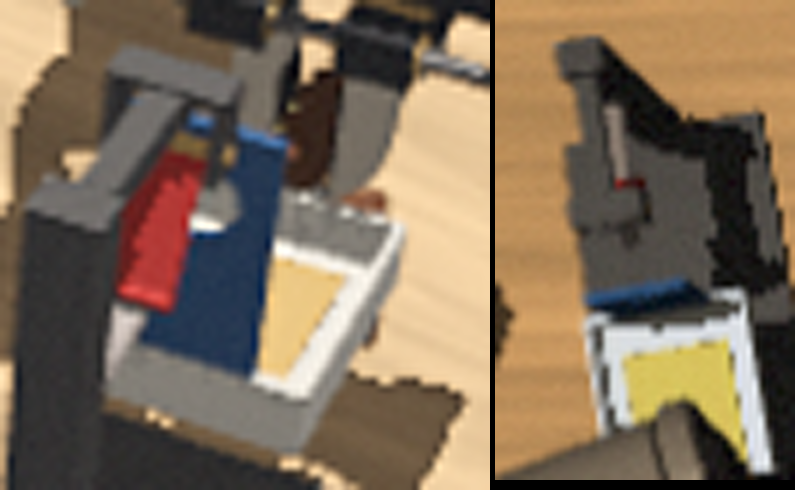

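The tray agrees with the prediction to about 1–2 px (2–5 mm), and the peg has ±10 mm clearance in the eye. I'll insert stepwise, watching the force, with a 2.5 mm nudge to +y.

Request:
{"fn": "arm_command", "kwargs": {
  "moves": [
    [[0.005,-0.0025,0],[0,0,0],0.01],
    [[0.013,-0.0025,0],[0,0,0],0.01],
    [[0.022,-0.0025,0],[0,0,0],0.01],
    [[0.031,-0.0025,0.001],[0,0,0],0.01],
    [[0.04,-0.0025,0.002],[0,0,0],0.01]
  ]
}}

```text
time: 12.55
tool_pos: [0.5114, 0.2559, 0.1135]
tool_rot: [3.141, -0.0, 0.157]
contact_force: [0.8, -0.1, -2.9]
opening: 0.0195
grip_force: 55.0
```

Request:
{"fn": "arm_command", "kwargs": {
  "moves": [
    [[0.006,0,0.0015],[0,0,0],0.01],
    [[0.012,0,0.003],[0,0,0],0.01],
    [[0.019,0,0.0045],[0,0,0],0.01],
    [[0.026,0,0.006],[0,0,0],0.01],
    [[0.026,0,0.006],[0,0,0],0.01]
  ]
}}

```text
time: 13.05
tool_pos: [0.5369, 0.2599, 0.1074]
tool_rot: [3.141, -0.0, 0.157]
contact_force: [0.5, -0.9, -1.7]
opening: 0.0195
grip_force: 55.0
```

Run:
```python
from h import *
st(); s=robot.observe(); v=Ro.from_euler('z',-SY).apply(np.r_[s['tool_pos'][:2]-SC,0]); print('eye in stand',v[0]+.1365,v[1],s['tool_pos'][2]+.079)
a=snap('scene','s6.png')[195:275,355:435,::-1]
b=snap('top','t6.png')[130:210,205:265,::-1]
A=cv2.resize(a,(480,480),interpolation=cv2.INTER_CUBIC); B=cv2.resize(b,(300,400),interpolation=cv2.INTER_CUBIC)
o=np.zeros((480,785,3),np.uint8);o[:,:480]=A;o[:400,485:]=B;cv2.imwrite('pics/c9.png',o)
```

```text
('time', np.float64(13.05)) ('tool_pos', array([0.5369, 0.2599, 0.1074])) ('tool_rot', array([ 3.1415e+00, -2.0000e-04,  1.5680e-01])) ('contact_force', array([ 0.5472, -0.8571, -1.7425])) ('opening', np.float64(0.0195)) ('grip_force', np.float64(54.9786))
eye in stand 0.0590233007151732 0.002009125413279237 0.18635770228690923
```

View pics/c9.png

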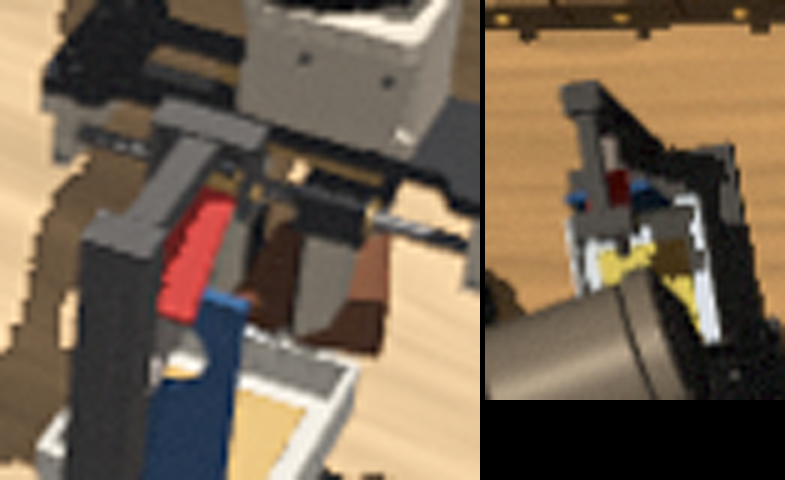

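The plate is on the peg (peg visible ahead of it, force negligible) and is pushing the flap. I'm continuing to the post.

Request:
{"fn": "arm_command", "kwargs": {
  "moves": [
    [[0.006,0.001,0.0012],[0,0,0],0.01],
    [[0.012,0.001,0.0025],[0,0,0],0.01],
    [[0.018,0.001,0.0038],[0,0,0],0.01],
    [[0.024,0.001,0.005],[0,0,0],0.01],
    [[0.028,0.001,0.006],[0,0,0],0.01]
  ]
}}

```text
time: 13.65
tool_pos: [0.5646, 0.2633, 0.1015]
tool_rot: [3.142, -0.0, 0.157]
contact_force: [-0.3, 0.6, -1.6]
opening: 0.0197
grip_force: 55.0
```

Request:
{"fn": "arm_command", "kwargs": {
  "moves": [
    [[0.002,0,0.0005],[0,0,0],0.01],
    [[0.004,0,0.001],[0,0,0],0.01],
    [[0.006,0,0.0013],[0,0,0],0.01],
    [[0.008,0,0.0017],[0,0,0],0.01],
    [[0.008,0,0.0017],[0,0,0],0.01]
  ]
}}

```text
time: 14.15
tool_pos: [0.5719, 0.2645, 0.1]
tool_rot: [3.142, -0.0, 0.157]
contact_force: [-0.5, 0.9, -1.6]
opening: 0.0198
grip_force: 55.0
```

Request:
{"fn": "arm_command", "kwargs": {
  "moves": [
    [[0.001,0,0],[0,0,0],0.01],
    [[0.002,0,0],[0,0,0],0.01],
    [[0.003,0,0],[0,0,0],0.01],
    [[0.003,0,0],[0,0,0],0.01],
    [[0.003,0,0],[0,0,0],0.01]
  ]
}}

```text
time: 14.65
tool_pos: [0.5747, 0.2649, 0.1]
tool_rot: [3.141, 0.0, 0.157]
contact_force: [-0.4, -0.6, -1.1]
opening: 0.0196
grip_force: 55.0
```

Request:
{"fn": "arm_command", "kwargs": {
  "moves": [
    [[0,0,0.002],[0,0,0],0.01],
    [[0,0,0.004],[0,0,0],0.01],
    [[0,0,0.006],[0,0,0],0.01],
    [[0,0,0.008],[0,0,0],0.01],
    [[0,0,0.008],[0,0,0],0.01]
  ]
}}

```text
time: 15.15
tool_pos: [0.5745, 0.2648, 0.0915]
tool_rot: [3.141, 0.001, 0.157]
contact_force: [0.5, 0.3, -1.0]
opening: 0.0197
grip_force: 55.0
```

Request:
{"fn": "arm_command", "kwargs": {
  "moves": [
    [[0.001,0,0.001],[0,0,0],0.01],
    [[0.002,0,0.002],[0,0,0],0.01],
    [[0.002,0,0.003],[0,0,0],0.01],
    [[0.002,0,0.003],[0,0,0],0.01],
    [[0.002,0,0.003],[0,0,0],0.01]
  ]
}}

```text
time: 15.65
tool_pos: [0.5768, 0.2652, 0.089]
tool_rot: [3.141, -0.0, 0.157]
contact_force: [0.5, -0.5, -1.8]
opening: 0.0192
grip_force: 55.0
```

Request:
{"fn": "arm_command", "kwargs": {
  "moves": [
    [[0.001,0,0.001],[0,0,0],0.01],
    [[0.001,0,0.002],[0,0,0],0.01],
    [[0.001,0,0.003],[0,0,0],0.01],
    [[0.001,0,0.003],[0,0,0],0.01],
    [[0.001,0,0.003],[0,0,0],0.01]
  ]
}}

```text
time: 16.15
tool_pos: [0.5769, 0.2654, 0.0866]
tool_rot: [3.141, 0.001, 0.157]
contact_force: [-6.9, -1.5, 2.8]
opening: 0.0195
grip_force: 55.0
```

Run:
```python
from h import *
st(); s=robot.observe(); v=Ro.from_euler('z',-SY).apply(np.r_[s['tool_pos'][:2]-SC,0]); print('eye in stand',v[0]+.1365,v[1],s['tool_pos'][2]+.079,'torque',np.round(s['torque'],2))
```

```text
('time', np.float64(16.15)) ('tool_pos', array([0.5769, 0.2654, 0.0866])) ('tool_rot', array([3.1414e+00, 1.2000e-03, 1.5730e-01])) ('contact_force', array([-6.9334, -1.5044,  2.8086])) ('opening', np.float64(0.0195)) ('grip_force', np.float64(54.9811))
eye in stand 0.09947983805369454 0.0012102096045493109 0.16555939063961284 torque [-0.18  0.62 -0.06]
```

Contact with both the post (−7 N) and the peg (+4 N), at the expected position. I'll check the flap by its red mask against the start picture before releasing.

```bash
cat >> h.py <<'E'
def mask(f,lo,hi,box):
    h=cv2.cvtColor(cv2.imread('pics/'+f),cv2.COLOR_BGR2HSV); x0,y0,x1,y1=box
    m=cv2.inRange(h,lo,hi)[y0:y1,x0:x1]; p=cv2.findNonZero(m)
    if p is None: return 0
    p=p[:,0]+[x0,y0]; return len(p),p.min(0).tolist(),p.max(0).tolist(),np.round(p.mean(0),1).tolist()
red=lambda f,box:mask(f,(0,180,90),(6,255,255),box)
blue=lambda f,box:mask(f,(100,100,30),(125,255,255),box)
E
python3 - <<'E'
from h import *
snap('scene','s7.png');snap('top','t7.png')
for f in('scene0.png','s5.png','s6.png','s7.png'): print(f,red(f,(365,200,410,275)),blue(f,(360,200,430,300)))
for f in('top0.png','t5.png','t6.png','t7.png'): print(f,red(f,(215,145,255,185)),blue(f,(210,140,260,200)))
s=robot.observe();st()
E
```

```text
scene0.png (63, [382, 227], [392, 248], [387.5, 235.5]) 0
s5.png (81, [382, 227], [393, 248], [387.3, 236.1]) (330, [385, 221], [405, 257], [397.1, 242.6])
s6.png (25, [383, 227], [393, 248], [386.8, 232.8]) (339, [379, 244], [395, 278], [387.6, 262.9])
s7.png (67, [382, 227], [393, 247], [386.9, 235.6]) (316, [361, 256], [388, 296], [377.4, 276.9])
top0.png (1, [230, 170], [230, 170], [230.0, 170.0]) 0
t5.png 0 (58, [226, 186], [244, 192], [234.3, 189.0])
t6.png 0 (24, [222, 166], [240, 171], [232.4, 168.7])
t7.png (1, [230, 170], [230, 170], [230.0, 170.0]) (31, [221, 155], [240, 159], [232.8, 157.0])
('time', np.float64(16.25)) ('tool_pos', array([0.5769, 0.2654, 0.0866])) ('tool_rot', array([3.1414e+00, 1.1000e-03, 1.5720e-01])) ('contact_force', array([-6.8874, -1.5491,  4.2645])) ('opening', np.float64(0.0196)) ('grip_force', np.float64(54.9811))
```

The flap is back in its shut position, with the plate behind it. Releasing.

Request:
{"fn": "arm_command", "kwargs": {
  "moves": [
    [[0,0,0],[0,0,0],0.022],
    [[0,0,0],[0,0,0],0.025],
    [[0,0,0],[0,0,0],0.03],
    [[0,0,0],[0,0,0],0.045],
    [[0,0,0],[0,0,0],0.06]
  ]
}}

```text
time: 16.75
tool_pos: [0.5779, 0.2654, 0.086]
tool_rot: [3.142, -0.0, 0.157]
contact_force: [-1.2, 0.9, -0.0]
opening: 0.0415
grip_force: 0.0
```

Request:
{"fn": "arm_command", "kwargs": {
  "moves": [
    [[0,0,0],[0,0,0],0.06],
    [[0,0,0],[0,0,0],0.06],
    [[-0.005,0,-0.01],[0,0,0],0.06],
    [[-0.01,0,-0.03],[0,0,0],0.06],
    [[-0.02,0,-0.05],[0,0,0],0.06]
  ]
}}

```text
time: 17.25
tool_pos: [0.5577, 0.2622, 0.1369]
tool_rot: [3.141, 0.0, 0.157]
contact_force: [-0.3, -0.2, 0.0]
opening: 0.0597
grip_force: 0.0
```

Request:
{"fn": "arm_command", "kwargs": {
  "moves": [
    [[-0.02,0,-0.02],[0,0,0],0.06],
    [[-0.04,0,-0.04],[0,0,0],0.06],
    [[-0.06,0,-0.06],[0,0,0],0.06],
    [[-0.08,0,-0.08],[0,0,0],0.06],
    [[-0.08,0,-0.08],[0,0,0],0.06]
  ]
}}

```text
time: 17.75
tool_pos: [0.4782, 0.2502, 0.2198]
tool_rot: [-3.141, -0.005, 0.158]
contact_force: [0.2, 0.8, -0.5]
opening: 0.0598
grip_force: 0.0
```

Run:
```python
from h import *
st();snap('scene','s8.png');snap('top','t8.png')
for f in('s7.png','s8.png'): print(f,red(f,(365,200,410,275)),blue(f,(360,200,430,300)))
for f in('t7.png','t8.png'): print(f,blue(f,(210,140,260,200)))
brown=lambda f,box:mask(f,(3,80,30),(14,255,160),box)
print('handle',brown('s7.png',(385,225,440,275)),brown('s8.png',(385,225,440,275)))
for f in('t4.png','t8.png'): print('former',brown(f,(370,185,400,215)))
a=cv2.imread('pics/s0.png') if 0 else None
```

```text
('time', np.float64(17.75)) ('tool_pos', array([0.4782, 0.2502, 0.2198])) ('tool_rot', array([-3.1405, -0.0053,  0.1579])) ('contact_force', array([ 0.1981,  0.7798, -0.4936])) ('opening', np.float64(0.0598)) ('grip_force', np.float64(0.0))
s7.png (67, [382, 227], [393, 247], [386.9, 235.6]) (316, [361, 256], [388, 296], [377.4, 276.9])
s8.png (69, [382, 227], [393, 248], [387.3, 236.0]) (316, [361, 255], [388, 296], [377.6, 276.9])
t7.png (31, [221, 155], [240, 159], [232.8, 157.0])
t8.png (25, [221, 155], [238, 160], [232.2, 156.8])
handle (193, [386, 226], [438, 265], [398.3, 253.1]) (577, [385, 226], [423, 274], [404.6, 246.7])
former (105, [378, 194], [391, 207], [384.9, 200.2])
former (100, [378, 194], [391, 207], [384.8, 200.2])
```

The tray hangs still, the flap is shut, the former is on the pad, and the robot is clear. Handing in.

```bash
python3 -c "
from cell import robot
print(robot.hand_in())"
```

```text
the job is handed in; nothing more can be done
None
```

The job is done and handed in at about 18 s: the former stands upright on the green pad, and the empty tray hangs by its eye on the peg with the red flap shut in front of the plate. The last camera images show all of this, and the arm is clear; the bystanders were not checked one by one, and the hand-in returned no verdict.

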